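# Turn a wrapped cheese label-up and put it on show with its price board

## Task

The wrapped cheese lying label-down on the straw matting is to go on show: turn it over so that its orange label faces up, and lay it down gently, without dropping it or letting it flop over, squarely in the middle of the green-checked paper that marks the empty place on the slate. Stand the price board with the orange card upright on the slate straight in front of it, on the customers' side (the far side from you), square to the cheese, as the blue one stands. Leave the cheese already on show, its board and everything else on the table where they are.

Things in the scene. Friction and masses are not known exactly. Their poses are not given: they have to be found in the camera images.
- packet: The cheese to turn: a firm slab in white paper, 62 (own x) x 100 (y) x 30 mm (z), 150 to 250 g, firm to grip. Origin at the centre of the orange-label face; own z points from there through the slab to the plain face. It starts label-down on the table (own z up, origin at z = 0); turned, own z points down. Stands steadily on a 62 x 30 mm end (set down within 10 deg of upright).
- packet_centre (a point): Middle of that slab, 15 mm from the label face.
- paper: Green-checked paper sheet, 90 (own x) x 124 mm (y), under 1 mm thick, fixed on the slate in its empty place; origin at its centre, at the slate's top. The cheese is to lie centred on it, its 100 mm side along the sheet's y (either way round). Own x points across the slate to the customers' side (away from the robot), z up.
- slate: Dark slate board, fixed on the table, 200 (own x, towards the customers) x 300 (y) x 8 mm; origin at the centre of its underside. It has two places for a cheese, side by side end to end along its y, centred at own y = -72 and +72 mm, 50 mm on the robot's side of its middle (own x = -50 mm); either can be the empty one.
- sign: Price board, orange card on both faces (front and back alike), 70 g: wooden foot 30 (own x) x 72 (y) x 14 mm high, and on its middle an upright board 9 mm thick (x), 72 mm wide (y), reaching 78 mm above the underside. Origin at the centre of the underside, z up. Its place: on the slate, about 80 mm from the sheet's centre along the sheet's x, square to that x.
- packet_blue: A same-sized cheese with a blue label, lying label-up in the other place on the slate; origin at the centre of its underside, own y along its 100 mm side. Leave it alone.
- sign_blue: Price board of the blue-label cheese, same shape as the orange one, on the slate 80 mm in front of that cheese's centre; origin under its foot. Leave it alone.
- boxed_cheese: Round thin-wood cheese box, 113 mm across, 34 mm high, beyond the slate; origin under its centre. Leave it alone.
- knife: Cheese knife with black handle, about 250 mm long and 16 mm high, lying at the robot's right; handle to its own -x; origin under its middle. Leave it alone.
- cut_block: Cut block of yellow cheese, 130 x 70 x 55 mm, on its own small slate; origin under its centre. Leave it alone.
Things that resemble listed ones, but are neither listed nor needed, are in the scene too. What is shaped like the packet but turquoise is not meant. What is shaped like the sign but pink is not meant.

How it is judged:
At the end, for the whole second after the job is handed in: The cheese rests label-up (within 8 deg) on the checked paper, its middle within 15 mm of the paper's each way, square within 11 deg; the orange board stands on the slate 45 to 130 mm in front of the paper's middle (customers' side), within 22 mm sideways, square within 14 deg; both at rest (angle between packet's own z axis and vertical above 3 rad and x of packet_centre in the frame of paper between -0.015 and 0.015 m and y of packet_centre in the frame of paper between -0.015 and 0.015 m and z of packet_centre in the frame of paper between 0.01 and 0.02 m and angle between the x axis of packet and the x axis of paper, either way round below 0.2 rad and linear speed of each of packet, sign below 0.02 m/s and x of sign in the frame of paper between 0.045 and 0.13 m and y of sign in the frame of paper between -0.022 and 0.022 m and z of sign in the frame of paper between -0.004 and 0.004 m and angle between sign's own z axis and vertical below 0.1 rad and angle between the x axis of sign and the x axis of paper, either way round below 0.25 rad); the robot touches nothing.
It fails at once if the cheese is dropped or left to flop over (faster than 0.45 m/s with no finger on it) (linear speed of packet above 0.45 m/s and contact force between packet and the fingers below 0.05 N).
It fails at once if the cheese already on the slate or its price board is moved by more than 20 mm (distance of any of packet_blue, sign_blue from where it was at the start of the episode above 0.02 m).
It fails at once if another thing on the table is moved by more than 30 mm (distance of any of knife, boxed_cheese, cut_block from where it was at the start of the episode above 0.03 m).
It also fails if it takes over 72 s, if anything falls off the work surface, if the arm or the gripper's body presses on something with over 40 N, if the wrist force passes 120 N, or if a joint passes its speed limit or range.

## Robot

A 7-joint arm with a two-finger parallel gripper is mounted at the origin on the work surface. World frame = base frame: x ahead of the robot, y to its left, z up, the work surface at z = 0. Lengths are in m, angles in rad, forces in N, time in s.
With the tool pointing down it reaches from about 0.4 to 0.85 m from the base axis. Payload 10.4 kg.
Tool frame: the origin (TCP) lies at the very end of the fingers, on their centre line; the grasp point (between the pads) lies 19 mm behind it (manip.grip_point_offset is the distance from the TCP to the grasp point, in m); z points along the fingers, y is the line along which they close (so a half turn about z gives the same grasp; the last joint's range is limited). The gripper opens to 85 mm and grips with 20 to 120 N. Pads are 22 mm wide; open, the fingers measure 114 mm over their backs; the gripper's body (76 mm by 85 mm) begins 54 mm behind the grasp point. The pads swing forward as they close: fully open they stand 13 mm farther back than shut.
Start: joints at [1.272, 0.332, -0.065, 1.46, 0.022, 1.35, -0.088], TCP at [0.17, -0.601, 0.231] pointing down, gripper open.
Joint ranges: [-2.6, 2.6], [-0.5, 2.12], [-1.47, 1.34], [0.16, 2.42], [-1.27, 4.41], [0.06, 2.06], [-2.6, 2.6]. Speed limits (rad/s): [2.22, 2.22, 2.79, 2.79, 3.14, 3.14, 3.14].

## Interface

Orientations are given as a unit quaternion [x, y, z, w].
In Python, from workcell import manip gives the robot as it stands. The module is installed in compiled form; this text tells all that it offers.
- The arm moves only by the tool step_arm, never from a script. Its argument "moves" is a list of rows, each a list of 7 numbers: the closure, from 0 (fully open) to 1 (shut), then the shift along the world's x, y, z in mm, then the turn, a rotation vector about the world's x, y, z in rad. In form: [[grip, tx, ty, tz, ax, ay, az], ...]. A call has 1 to 10 rows; each row is the pose to reach, as a shift and turn from the pose commanded when the call began; what a row does not reach only later rows make up. A row lasts 1/10 s, in which the tool goes at most 50 mm and 8.59 degrees, less where a joint would pass 70% of its speed; a pose out of reach is approached as far as the arm can. A call with a gripper value outside its range is refused whole. The fingers move at their own pace and stop on an object; "grip_force" is the grip in N (left out, the last holds). Time passes only in rows, so rows that repeat a pose let the fingers close. It gives the time, the measured TCP pose, the force, the opening and the grip force at its end, in the units of the state.
- manip.get_obs(): the state, without advancing time (a new reading comes with each control period).
- manip.camera(name): name is "side" or "top"; returns a dict with "image" (420x560x3 uint8, blue, green, red), "K" (3x3 intrinsics, pixels), "rvec" (rotation vector, rad) and "tvec" (3), from world to camera coordinates, as OpenCV has them. Camera axes: x right, y down, z forward; pixel columns grow to the right and rows downward; lengths in m; the calibration is good to about 2 mm. A picture is of the moment at which its call begins. There is no depth.
- manip.hand_in(): hands the job in; it is judged then, once.
The state is a dict: "clock": time; "joint_pos": joint angles; "joint_velocities": joint speeds; "tau": joint torques, N m; "position": TCP position; "ee_rot": TCP orientation; "ft_force": force on the tool from outside, world axes, zero at the start; "torque": the same for the moment, N m; "grip_width": opening from 0.0 (shut) to 1.0 (fully open); "grasp_force": force on a finger pad.
Only numpy, scipy, OpenCV 4.12 (cv2) and the standard library are available. Lean on these libraries where they do the work, as an engineer would, in place of code of your own. Each camera call takes 0.05 s, during which the arm holds its last target. There are 200 camera calls.

## Working session

There is one attempt and no reset: what is moved stays moved. The work goes in short steps, Python scripts to look and compute and a tool call to move; the robot and the scene stay as the last step left them, time stands still between calls to the robot, and variables do not carry over. Pictures are saved under pics/ and viewed, at most 11 in all, crops included, and the job is handed in when it is done.

Besides the shell and the picture viewer there is one more tool, called after "Emit:" in YAML: its name, and indented under it one key for each argument. step_arm: Moves the arm, as the interface text tells. Its arguments: {"type":"object","properties":{"moves":{"type":"array","items":{"type":"array","items":{"type":"number"}}},"grip_force":{"type":"number"}},"required":["moves"]}

```bash
mkdir -p pics
cat > h.py <<'E'
import numpy as np, cv2
from workcell import manip
def cam(n):
    c=manip.camera(n); c['R']=cv2.Rodrigues(np.array(c['rvec'],float))[0]; c['t']=np.array(c['tvec'],float).ravel(); c['K']=np.array(c['K'],float); return c
def ray(c,uv,z):
    d=c['R'].T@np.linalg.solve(c['K'],[uv[0],uv[1],1.]); o=-c['R'].T@c['t']
    return o+d*(z-o[2])/d[2]
def proj(c,p):
    q=c['K']@(c['R']@np.array(p,float)+c['t']); return q[:2]/q[2]
E
python3 - <<'E'
from h import *
for n in('top','side'):
    c=cam(n); cv2.imwrite(f'pics/{n}0.png',c['image']); print(n,-c['R'].T@c['t'],c['R'][2])
o=manip.get_obs(); print(o['clock'],o['position'],o['ee_rot'],manip.grip_point_offset)
E
```

```text
top [ 0.48861577 -0.09938633  0.9447921 ] [ 0.10450539  0.02192009 -0.99428272]
side [0.03542317 0.48698653 0.91862464] [ 0.47260398 -0.46782251 -0.74685178]
0.1 [ 0.17009258 -0.60107564  0.23061993] [ 9.90506307e-01  1.37465920e-01 -1.04079076e-04 -6.04999955e-04] 0.0187
```

View pics/top0.png

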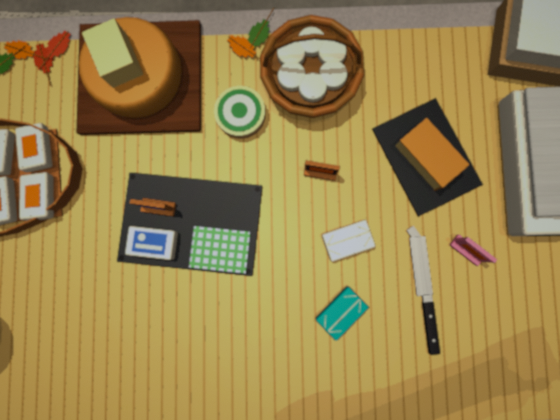

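View pics/side0.png

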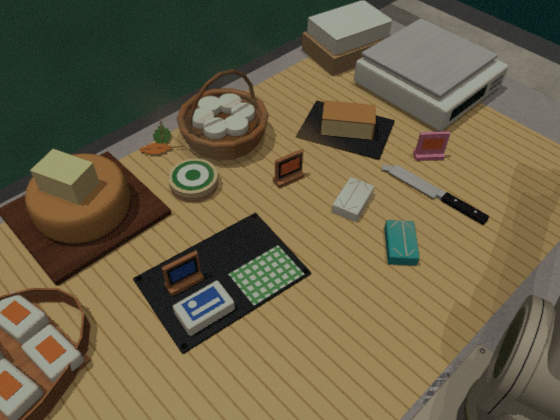

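The white packet with wrap seams is at top (349,241), side (353,198). The turquoise one at (342,313) is the lookalike. The board with the orange card is at top (322,170), side (289,168), and the pink one at (473,250) is the other lookalike. The paper is at top (220,250). I'll measure these and confirm in one enlarged crop.

```bash
cat > meas.py <<'E'
from h import *
def rect(c,mask,near,z):
    cs,_=cv2.findContours(mask.astype(np.uint8),cv2.RETR_EXTERNAL,cv2.CHAIN_APPROX_NONE)
    k=[q for q in cs if cv2.contourArea(q)>40]
    k=min(k,key=lambda q:np.hypot(*(q.reshape(-1,2).mean(0)-near)))
    w=np.array([ray(c,p,z)[:2] for p in k.reshape(-1,2)])
    r=cv2.minAreaRect((w*1000).astype(np.float32)); b=cv2.boxPoints(r)
    e=[b[1]-b[0],b[2]-b[1]]; e=max(e,key=np.linalg.norm)
    return np.round(r[0],1),np.round(r[1],1),'long axis deg',np.round(np.degrees(np.arctan2(e[1],e[0])),1)
def masks(c):
    h,s,v=cv2.split(cv2.cvtColor(cv2.GaussianBlur(c['image'],(3,3),0),cv2.COLOR_BGR2HSV))
    return h,s,v
E
python3 - <<'E'
from meas import *
t=cam('top');s=cam('side')
h,S,v=masks(t)
ker=np.ones((7,7))
print('packet',rect(t,(S<70)&(v>120),(349,241),.03))
g=cv2.morphologyEx(((h>40)&(h<85)&(S>70)).astype(np.uint8),cv2.MORPH_CLOSE,ker)
print('paper',rect(t,g,(220,250),.008))
dark=cv2.morphologyEx((v<75).astype(np.uint8),cv2.MORPH_CLOSE,ker)
for p in [(322,170),(349,241),(155,207),(220,250)]: print(p,t['image'][p[1],p[0]],h[p[1],p[0]],S[p[1],p[0]],v[p[1],p[0]])
a=cv2.resize(t['image'][130:290,110:390],None,fx=2.85,fy=2.85,interpolation=cv2.INTER_CUBIC)
b=cv2.resize(s['image'][130:230,240:460],None,fx=1.8,fy=1.8,interpolation=cv2.INTER_CUBIC)
sg=cv2.resize(t['image'][155:185,297:347],None,fx=4.5,fy=4.5,interpolation=cv2.INTER_CUBIC)
a[:180,:396]=b[:180,:396]; a[-135:,-225:]=sg
cv2.imwrite('pics/crop.png',a[:600,:798])
E
```

```text
packet (array([ 508.9, -209. ]), array([61. , 99.4]), 'long axis deg', np.float32(-72.8))
paper (array([495.4,  68.8]), array([125.1,  92.4]), 'long axis deg', np.float32(83.6))
(322, 170) [ 3 33 87] 11 246 84
(349, 241) [199 193 188] 106 14 199
(155, 207) [50 60 93] 9 131 99
(220, 250) [ 99 169 107] 57 101 170
```

View pics/crop.png

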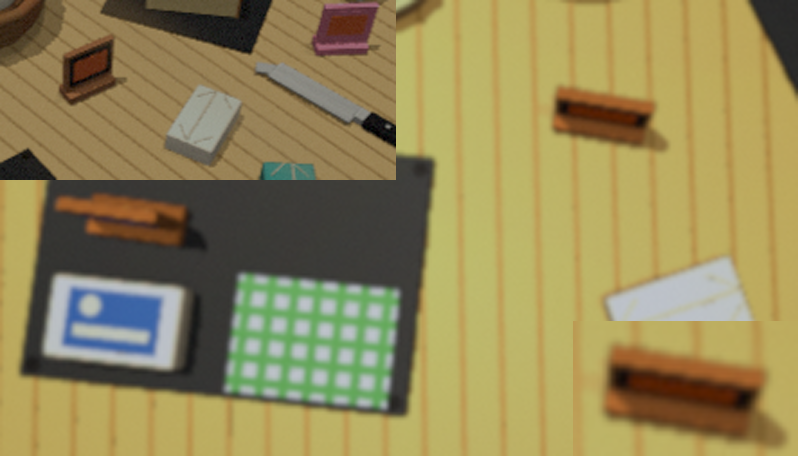

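The crop confirms both: a plain white seamed packet, and a board in brown wood with an orange-red card. The lookalikes are clearly turquoise and pink. I'll move over the packet and take sign measurements after that.

Emit:
step_arm:
  moves:
    - [0, 40, 45, 20, 0, 0, 0.14]
    - [0, 75, 85, 20, 0, 0, 0.28]
    - [0, 105, 120, 20, 0, 0, 0.42]
    - [0, 135, 156, 20, 0, 0, 0.56]
    - [0, 165, 191, 20, 0, 0, 0.7]
    - [0, 195, 226, 20, 0, 0, 0.84]
    - [0, 225, 260, 20, 0, 0, 0.98]
    - [0, 255, 295, 20, 0, 0, 1.12]
    - [0, 285, 330, 20, 0, 0, 1.26]
    - [0, 310, 360, 20, 0, 0, 1.4]

```text
clock: 1.2
position: [0.4815, -0.2391, 0.2515]
ee_rot: [0.666, 0.746, 0.0, 0.0]
ft_force: [0.4, -0.8, -0.8]
grip_width: 0.999
grasp_force: 0.0
```

```bash
cat > kin.py <<'E'
from h import *
from scipy.spatial.transform import Rotation as Ro
from scipy.optimize import least_squares
def fk(q,L):
    R=np.eye(3);p=np.array([0,0,L[0]])
    for i,a in enumerate('zyzyzyz'):
        s=L[8] if False else (-1 if a=='z' else 1)
        R=R@Ro.from_euler(a,s*q[i]).as_matrix()
        if i in(1,3,5): p=p+R@np.array([L[{1:4,3:5,5:6}[i]],0,L[{1:1,3:2,5:3}[i]]])
    return p,R
E
python3 - <<'E'
from kin import *
import json
o=manip.get_obs(); q=np.array(o['joint_pos']); print(o['clock'],np.round(q,3),np.round(o['position'],4))
Q=[[1.272,.332,-.065,1.46,.022,1.35,-.088],list(q)]
E=[Ro.from_quat([ 9.90506307e-01 , 1.37465920e-01, -1.04079076e-04 ,-6.04999955e-04]).as_matrix(),Ro.from_quat(o['ee_rot']).as_matrix()]
P=[[.17,-.601,.231],list(o['position'])]
json.dump([Q,P],open('kd.json','w'))
for i in 0,1:
    print(np.round(fk(Q[i],np.zeros(9))[1],3)); print(np.round(E[i],3))
t=cam('top')
for n,z,pts in (('board top',.078,[(557,92),(654,105)]),('foot',.014,[(557,123),(646,138)])):
    w=[ray(t,(u/2.85+110,v/2.85+130),z)[:2]*1000 for u,v in pts]; print(n,np.round(w),np.round((w[0]+w[1])/2),np.linalg.norm(w[0]-w[1]),np.degrees(np.arctan2(*(w[0]-w[1])[::-1])))
E
```

```text
1.2 [ 0.845  0.167 -0.522  1.641  0.085  1.356  0.423] [ 0.4815 -0.2391  0.2515]
[[-0.274  0.962 -0.   ]
 [ 0.962  0.274 -0.   ]
 [-0.    -0.    -1.   ]]
[[ 0.962  0.272 -0.   ]
 [ 0.272 -0.962  0.001]
 [-0.    -0.001 -1.   ]]
[[-0.994 -0.112  0.   ]
 [-0.112  0.994  0.   ]
 [-0.     0.    -1.   ]]
[[-0.112  0.994  0.   ]
 [ 0.994  0.112  0.   ]
 [ 0.     0.    -1.   ]]
board top [[ 669. -122.]
 [ 657. -191.]] [ 663. -156.] 69.98953469557125 80.77500082510805
foot [[ 658. -123.]
 [ 644. -191.]] [ 651. -157.] 69.12694684413552 78.87089928729112
```

```bash
cat >> kin.py <<'E'
import json
Q,P=json.load(open('kd.json'))
def fit():
    f=lambda x:np.concatenate([fk(q,[*x,0,0,0])[0]-p for q,p in zip(Q,P)])
    return least_squares(f,[.3,.4,.4,.25])
LIM=np.array([[-2.6,2.6],[-.5,2.12],[-1.47,1.34],[.16,2.42],[-1.27,4.41],[.06,2.06],[-2.6,2.6]]).T
def ik(p,R,q0,L):
    def f(q):
        a,B=fk(q,L); B=B@T
        return np.concatenate([(a-p)*10,Ro.from_matrix(B.T@R).as_rotvec()*3,.02*(q-q0)])
    r=least_squares(f,np.clip(q0,LIM[0]+.01,LIM[1]-.01),bounds=(LIM[0],LIM[1])); return r.x,np.abs(f(r.x)[:6]).max()
T=np.array([[0,1,0],[-1,0,0],[0,0,1.]]).T
for s in (T,T.T):
    if np.allclose(fk(Q[0],[0]*9)[1]@s,[[.962,.272,0],[.272,-.962,0],[0,0,-1]],atol=.01): T=s;break
def down(yaw,tilt):
    y=np.array([np.cos(yaw),np.sin(yaw),0]);z=np.array([0,0,-1.]);x=np.cross(y,z)
    return Ro.from_rotvec(tilt*y).as_matrix()@np.stack([x,y,z],1)
E
python3 - <<'E'
from kin import *
r=fit(); L=[*r.x,0,0,0]; print(r.x,np.abs(r.fun).max())
q=np.array(Q[1])
d=np.radians
for nm,x,y,z,yaw,ts in (('s1',.509,-.209,.15,17.2,[0,-30,-45,-60,-45,0,30,45,60,75]),('s2',.50,-.1,.16,0,[60,30,0,-30,-45,-60,-45,0,45]),('s3',.495,.069,.1,-6.4,[-45,0,30,45,60])):
    for t in ts:
        q,e=ik(np.array([x,y,z]),down(d(yaw),d(t)),q,L); print(nm,t,np.round(q,2),round(e,4), 'margin',np.round(np.minimum(q-LIM[0],LIM[1]-q).min(),2))
E
```

```text
[60.35372817  0.72889838  0.39386582 60.73155474] 0.03774989533586193
s1 0 [ 0.77  0.32 -0.55  1.73  0.18  1.14  0.47] 0.0007 margin 0.69
s1 -30 [-1.82  1.04 -0.34  0.16  0.32  1.97 -1.57] 1.5043 margin 0.0
s1 -45 [-1.85  1.04 -0.34  0.16  0.32  1.97 -1.6 ] 2.2896 margin 0.0
s1 -60 [-1.85  1.04 -0.34  0.16  0.32  1.97 -1.6 ] 3.0749 margin 0.0
s1 -45 [-1.85  1.04 -0.34  0.16  0.32  1.97 -1.6 ] 2.2896 margin 0.0
s1 0 [-0.46  0.87 -0.45  0.6   0.35  1.72 -0.41] 0.0292 margin 0.34
s1 30 [ 1.26  1.03 -0.32  0.16  0.29  1.97  1.5 ] 1.5392 margin 0.0
s1 45 [ 1.29  1.03 -0.32  0.16  0.29  1.97  1.53] 2.3245 margin 0.0
s1 60 [ 1.28  1.03 -0.32  0.16  0.29  1.97  1.52] 3.1098 margin 0.0
s1 75 [ 1.29  1.03 -0.32  0.16  0.29  1.97  1.53] 3.8952 margin 0.0
s2 60 [ 1.59  1.03 -0.32  0.16  0.29  1.98  1.53] 3.0976 margin 0.0
s2 30 [ 1.57  1.03 -0.32  0.16  0.29  1.98  1.51] 1.5269 margin 0.0
s2 0 [ 0.8   0.94 -0.29  0.37  0.24  1.85  0.69] 0.0278 margin 0.21
s2 -30 [-1.52  1.03 -0.25  0.16  0.24  1.98 -1.56] 1.517 margin 0.0
s2 -45 [-1.55  1.03 -0.25  0.16  0.24  1.98 -1.59] 2.3023 margin 0.0
s2 -60 [-1.55  1.03 -0.25  0.16  0.24  1.98 -1.59] 3.0877 margin 0.0
s2 -45 [-1.55  1.03 -0.25  0.16  0.24  1.98 -1.59] 2.3023 margin 0.0
s2 0 [-0.48  0.89 -0.33  0.51  0.26  1.77 -0.64] 0.0294 margin 0.29
s2 45 [ 1.57  1.02 -0.27  0.16  0.24  1.98  1.51] 2.3123 margin 0.0
s3 -45 [-1.42  1.08 -0.26  0.16  0.25  1.92 -1.57] 2.312 margin 0.0
s3 0 [-0.61  0.97 -0.32  0.47  0.27  1.74 -0.86] 0.028 margin 0.31
s3 30 [ 1.67  1.09 -0.35  0.16  0.32  1.92  1.5 ] 1.5143 margin 0.0
s3 45 [ 1.7   1.09 -0.35  0.16  0.32  1.92  1.52] 2.2997 margin 0.0
s3 60 [ 1.7   1.09 -0.35  0.16  0.32  1.92  1.53] 3.085 margin 0.0
```

```bash
cat > go.py <<'E'
from kin import *
def go(x,y,z,yaw,tilt,n=1):
    o=manip.get_obs(); R=Ro.from_quat(o['ee_rot']).as_matrix(); D=down(np.radians(yaw),np.radians(tilt))
    dp=np.array([x,y,z])-np.array(o['position'])*1000
    print(np.round(dp),np.round(Ro.from_matrix(D@R.T).as_rotvec(),3))
E
python3 -c "
from go import *
go(510,-212,200,17.2,0);go(510,-212,200,17.2,-45)"
```

```text
[ 25.  21. -52.] [-0.003  0.002  0.172]
[ 25.  21. -52.] [-0.771 -0.165  0.162]
```

Emit:
step_arm:
  moves:
    - [0, 15, 10, -20, -0.12, -0.03, 0.03]
    - [0, 25, 21, -30, -0.24, -0.05, 0.06]
    - [0, 25, 21, -30, -0.37, -0.08, 0.08]
    - [0, 25, 21, -30, -0.5, -0.11, 0.11]
    - [0, 25, 21, -30, -0.63, -0.135, 0.135]
    - [0, 25, 21, -30, -0.771, -0.165, 0.162]
    - [0, 25, 21, -30, -0.771, -0.165, 0.162]
    - [0, 25, 21, -30, -0.771, -0.165, 0.162]

```text
clock: 2.05
position: [0.5049, -0.2202, 0.2208]
ee_rot: [0.557, 0.737, -0.225, 0.309]
ft_force: [-0.9, -0.7, -0.3]
grip_width: 1.002
grasp_force: 0.0
```

Run:
```python
from go import *
o=manip.get_obs(); Q.append(list(o['joint_pos']));P.append(list(o['position'])); json.dump([Q,P],open('kd.json','w'))
print(np.round(Q[-1],3),o['clock'])
print(np.abs(fk(Q[-1],[0]*9)[1]@T-Ro.from_quat(o['ee_rot']).as_matrix()).max())
f=lambda x:np.concatenate([np.concatenate([fk(q,x)[0]-p for q,p in zip(Q,P)]),.01*(np.array(x)-[.3,.4,.4,.25,0,0,0])])
r=least_squares(f,[.3,.4,.4,.25,0,0,0]); L=r.x; print(np.round(L,3),np.abs(r.fun[:9]).max())
q=np.array(Q[-1]); d=np.radians
for nm,x,y,z,yaw,ts in (('s1',.509,-.209,.15,17.2,[-45,0,30,45,60]),('s2',.50,-.1,.16,0,[30,0,-30,-45,-60,-45,0,45]),('s3',.495,.069,.1,-6.4,[-45,0,30,45,60])):
    for t in ts:
        q,e=ik(np.array([x,y,z]),down(d(yaw),d(t)),q,L); print(nm,t,np.round(q,2),round(e,4), 'margin',np.round(np.minimum(q-LIM[0],LIM[1]-q).min(),2))
```

```text
[ 0.533  0.055 -0.671  2.044  0.928  1.122 -0.315] 2.05
5.551115123125783e-16
[ 0.091  0.504  0.543  0.26   0.07  -0.06   0.148] 0.037522865284552454
s1 -45 [ 0.47  0.13 -0.68  2.16  1.03  1.09 -0.51] 0.0001 margin 0.26
s1 0 [ 1.06  0.39 -1.07  1.72  0.36  1.25  0.21] 0.0002 margin 0.4
s1 30 [ 1.13  0.67 -1.12  1.56  0.1   1.46  0.33] 0.0001 margin 0.35
s1 45 [ 1.14  0.79 -1.13  1.51 -0.03  1.55  0.35] 0.0 margin 0.34
s1 60 [ 1.15  0.91 -1.15  1.48 -0.16  1.62  0.34] 0.0 margin 0.32
s2 30 [ 1.16  0.47 -1.14  1.73 -0.1   1.23  0.09] 0.0001 margin 0.33
s2 0 [ 0.91  0.27 -1.03  1.8   0.25  1.21 -0.2 ] 0.0001 margin 0.44
s2 -30 [ 0.57  0.26 -0.93  1.95  0.71  1.33 -0.65] 0.0002 margin 0.47
s2 -45 [ 0.41  0.32 -0.86  2.03  0.92  1.46 -0.85] 0.0001 margin 0.39
s2 -60 [ 0.3   0.4  -0.78  2.11  1.1   1.62 -1.02] 0.0001 margin 0.31
s2 -45 [ 0.42  0.32 -0.87  2.03  0.92  1.47 -0.86] 0.0001 margin 0.39
s2 0 [ 1.05  0.43 -1.37  1.79  0.44  1.29 -0.43] 0.0001 margin 0.1
s2 45 [ 1.28  0.79 -1.47  1.68  0.01  1.25 -0.1 ] 0.0001 margin 0.0
s3 -45 [ 0.19  0.61 -1.02  1.96  0.87  1.7  -1.33] 0.0002 margin 0.36
s3 0 [ 0.74  0.54 -1.47  1.89  0.57  1.25 -1.03] 0.0002 margin 0.0
s3 30 [ 1.06  0.56 -1.47  1.88  0.1   0.96 -0.48] 0.0002 margin 0.0
s3 45 [ 1.17  0.69 -1.47  1.9  -0.08  0.89 -0.24] 0.0001 margin 0.0
s3 60 [ 1.23  0.87 -1.47  1.93 -0.22  0.85 -0.05] 0.0 margin 0.0
```

```bash
python3 -c "
from go import *
print(manip.get_obs()['position'],np.abs(np.array(manip.get_obs()['joint_velocities'])).max())
go(510,-212,60,17.2,-45);go(510,-212,6,17.2,-45)"
```

```text
[ 0.50488673 -0.22015847  0.22083237] 0.0370103604226173
[   5.    8. -161.] [-0.005  0.012  0.018]
[   5.    8. -215.] [-0.005  0.012  0.018]
```

Emit:
step_arm:
  moves:
    - [0, 5, 8, -40, -0.005, 0.012, 0.018]
    - [0, 5, 8, -80, -0.005, 0.012, 0.018]
    - [0, 5, 8, -120, -0.005, 0.012, 0.018]
    - [0, 5, 8, -155, -0.005, 0.012, 0.018]
    - [0, 5, 8, -170, -0.005, 0.012, 0.018]
    - [0, 5, 8, -170, -0.005, 0.012, 0.018]
    - [0, 5, 8, -170, -0.005, 0.012, 0.018]

```text
clock: 2.75
position: [0.5105, -0.2136, 0.0521]
ee_rot: [0.55, 0.742, -0.228, 0.309]
ft_force: [-0.1, -0.3, 0.6]
grip_width: 1.002
grasp_force: 0.0
```

Run:
```python
from go import *
go(510,-212,6,17.2,-45)
a=cam('top')['image'][120:360,180:480]; b=cam('side')['image'][60:300,230:530]
cv2.imwrite('pics/a1.png',cv2.resize(np.hstack([a,b]),(800,320),interpolation=cv2.INTER_CUBIC))
```

```text
[ -1.   2. -46.] [0.002 0.002 0.004]
```

View pics/a1.png

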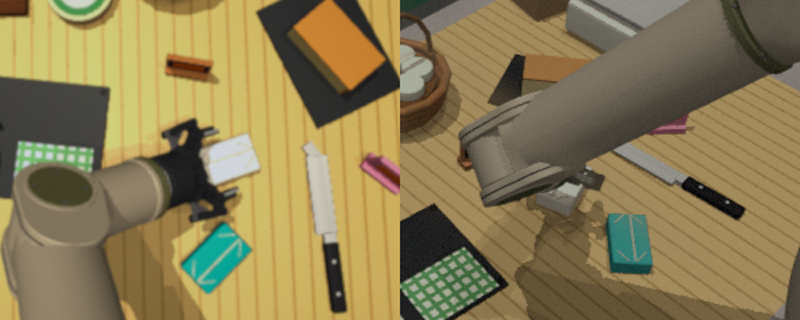

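The top view shows the fingers at (200,170) straddling the packet's upper-left half, well aligned and clear of the turquoise slab. I'll descend and grip.

Emit:
step_arm:
  moves:
    - [0, 0, 1, -20, 0, 0, 0]
    - [0, 0, 1, -36, 0, 0, 0]
    - [0, 0, 1, -43, 0, 0, 0]
    - [0, 0, 1, -46, 0, 0, 0]
    - [0.1, 0, 1, -46, 0, 0, 0]
    - [0.3, 0, 1, -46, 0, 0, 0]
    - [0.5, 0, 1, -46, 0, 0, 0]
    - [0.5, 0, 1, -46, 0, 0, 0]
    - [0.6, 0, 1, -46, 0, 0, 0]
    - [0.6, 0, 1, -46, 0, 0, 0]
  grip_force: 50

```text
clock: 3.85
position: [0.5108, -0.2115, 0.0064]
ee_rot: [0.548, 0.743, -0.227, 0.31]
ft_force: [-1.9, 2.5, 6.9]
grip_width: 0.717
grasp_force: 54.8
```

Emit:
step_arm:
  moves:
    - [0.6, 0, 0, 20, 0, 0, 0]
    - [0.6, 0, 0, 50, 0, 0, 0]
    - [0.6, 0, 0, 80, 0.096, 0.03, 0]
    - [0.6, 0, 0, 105, 0.191, 0.059, 0]
    - [0.6, 0, 0, 120, 0.301, 0.093, 0]
    - [0.6, 0, 0, 120, 0.42, 0.13, 0]
    - [0.6, 0, 0, 120, 0.54, 0.167, 0]
    - [0.6, 0, 0, 120, 0.66, 0.204, 0]
    - [0.6, 0, 0, 120, 0.78, 0.242, 0]
    - [0.6, 0, 0, 120, 0.78, 0.242, 0]

```text
clock: 4.85
position: [0.5097, -0.2155, 0.1249]
ee_rot: [0.596, 0.802, 0.01, -0.013]
ft_force: [-0.0, -0.6, -2.3]
grip_width: 0.718
grasp_force: 55.0
```

Emit:
step_arm:
  moves:
    - [0.6, 0, 0, 0, 0.12, 0.037, 0]
    - [0.6, 0, 0, 0, 0.24, 0.074, 0]
    - [0.6, 0, 0, 0, 0.36, 0.111, 0]
    - [0.6, 0, 0, 0, 0.48, 0.149, 0]
    - [0.6, 0, 0, 0, 0.6, 0.186, 0]
    - [0.6, 0, 0, 0, 0.72, 0.223, 0]
    - [0.6, 0, 0, 0, 0.72, 0.223, 0]
    - [0.6, 0, 0, 0, 0.72, 0.223, 0]

```text
clock: 5.65
position: [0.5104, -0.2108, 0.1247]
ee_rot: [0.549, 0.744, 0.225, -0.306]
ft_force: [0.8, 1.2, -2.3]
grip_width: 0.719
grasp_force: 55.2
```

Run:
```python
from go import *
o=manip.get_obs();print(o['clock'],np.round(o['joint_pos'],2),o['position'],o['grasp_force'])
go(510,-212,126,17.2,45)
a=cam('top')['image'][120:360,180:480]; b=cam('side')['image'][60:300,230:530]
cv2.imwrite('pics/a2.png',cv2.resize(np.hstack([a,b]),(800,320),interpolation=cv2.INTER_CUBIC))
```

```text
5.65 [ 1.02  0.83 -0.7   1.31 -0.09  1.67  0.68] [ 0.51038394 -0.21077968  0.12467467] 55.16794145107269
[-0. -1.  1.] [0.006 0.001 0.001]
```

View pics/a2.png

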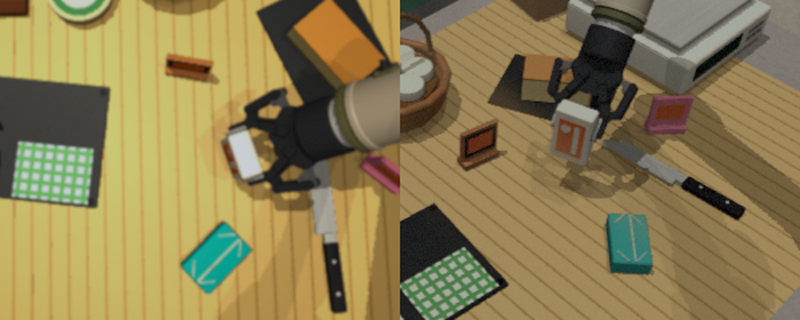

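The orange label now faces the slate side and the packet is upright in the grip, at crop (575,135). I'll lower it to stand on the mat.

Emit:
step_arm:
  moves:
    - [0.6, 0, 0, -25, 0.003, 0, 0]
    - [0.6, 0, 0, -50, 0.006, 0.001, 0]
    - [0.6, 0, 0, -66, 0.006, 0.001, 0]
    - [0.6, 0, 0, -72, 0.006, 0.001, 0]
    - [0.6, 0, 0, -74, 0.006, 0.001, 0]
    - [0.6, 0, 0, -75.5, 0.006, 0.001, 0]
    - [0.6, 0, 0, -76.5, 0.006, 0.001, 0]
    - [0.6, 0, 0, -76.5, 0.006, 0.001, 0]
    - [0.6, 0, 0, -76.5, 0.006, 0.001, 0]

```text
clock: 6.65
position: [0.5104, -0.2115, 0.0492]
ee_rot: [0.548, 0.743, 0.228, -0.308]
ft_force: [0.4, 0.1, -1.1]
grip_width: 0.721
grasp_force: 55.2
```

Emit:
step_arm:
  moves:
    - [0.6, 0, 0, -0.8, 0, 0, 0]
    - [0.6, 0, 0, -1.6, 0, 0, 0]
    - [0.6, 0, 0, -1.6, 0, 0, 0]

```text
clock: 6.95
position: [0.5104, -0.2115, 0.0486]
ee_rot: [0.548, 0.743, 0.228, -0.309]
ft_force: [-2.9, -1.0, 7.8]
grip_width: 0.721
grasp_force: 56.2
```

Emit:
step_arm:
  moves:
    - [0.27, 0, 0, 0, 0, 0, 0]
    - [0.22, 0, 0, 0, 0, 0, 0]
    - [0.15, 0, 0, 0, 0, 0, 0]
    - [0.05, 0, 0, 0, 0, 0, 0]
    - [0, 0, 0, 0, 0, 0, 0]
    - [0, 0, 0, 0, 0, 0, 0]
    - [0, 4, -13, 14, 0, 0, 0]
    - [0, 10, -34, 35, 0, 0, 0]
    - [0, 16, -54, 56, 0, 0, 0]
    - [0, 22, -74, 78, 0, 0, 0]

```text
clock: 7.95
position: [0.5322, -0.2861, 0.126]
ee_rot: [0.548, 0.743, 0.228, -0.309]
ft_force: [0.9, -0.5, -0.3]
grip_width: 0.998
grasp_force: 0.0
```

Run:
```python
from go import *
o=manip.get_obs();print(o['clock'],o['position'])
t=cam('top');s=cam('side')
for c,n in((t,'t'),(s,'s')):
    for z in(0,.1):
        pass
a=t['image'][120:360,180:480]; b=s['image'][60:300,230:530]
cv2.imwrite('pics/a3.png',cv2.resize(np.hstack([a,b]),(800,320),interpolation=cv2.INTER_CUBIC))
h,S,v=masks(t) if 0 else cv2.split(cv2.cvtColor(t['image'],cv2.COLOR_BGR2HSV))
import meas
print(meas.rect(t,(S<70)&(v>120),proj(t,(.513,-.22,.1)),.1))
go(500,-180,220,17.2,-45)
```

```text
7.95 [ 0.53219998 -0.28614751  0.12602729]
(array([ 513.4, -219. ]), array([60.7, 30.1]), 'long axis deg', np.float32(17.3))
[-33. 108.  92.] [-1.50e+00 -4.59e-01  1.00e-03]
```

View pics/a3.png

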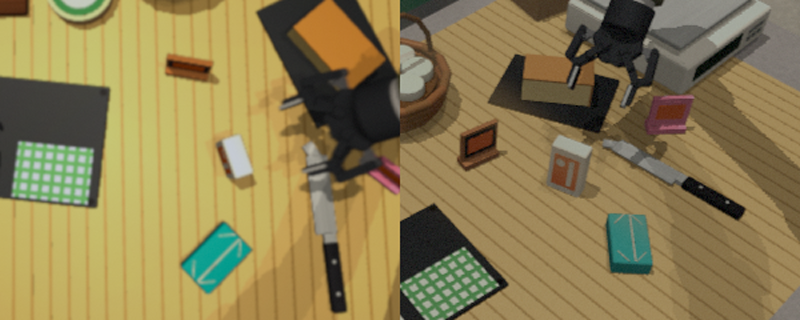

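It stands upright at (513,-219), yaw 17.3°, label towards +b. I'll swing over it to the other side, high.

Emit:
step_arm:
  moves:
    - [0, 0, 0, 40, 0, 0, 0]
    - [0, 0, 0, 85, 0, 0, 0]
    - [0, 0, 0, 115, -0.14, -0.043, 0]
    - [0, -5, 15, 125, -0.28, -0.086, 0]
    - [0, -10, 30, 125, -0.42, -0.129, 0]
    - [0, -15, 50, 125, -0.56, -0.172, 0]
    - [0, -20, 70, 125, -0.7, -0.215, 0]
    - [0, -25, 90, 125, -0.84, -0.258, 0]
    - [0, -30, 105, 125, -0.98, -0.3, 0]
    - [0, -34, 118, 125, -1.12, -0.343, 0]

```text
clock: 9.05
position: [0.4978, -0.166, 0.2507]
ee_rot: [0.582, 0.79, -0.115, 0.156]
ft_force: [1.1, 0.2, 0.1]
grip_width: 1.001
grasp_force: 0.0
```

Emit:
step_arm:
  moves:
    - [0, 0, 0, 0, -0.13, -0.04, 0]
    - [0, 0, 0, 0, -0.26, -0.08, 0]
    - [0, 0, 0, 0, -0.38, -0.116, 0]
    - [0, 0, 0, 0, -0.38, -0.116, 0]
    - [0, 0, 0, 0, -0.38, -0.116, 0]

```text
clock: 9.55
position: [0.4978, -0.1669, 0.2493]
ee_rot: [0.549, 0.745, -0.227, 0.304]
ft_force: [0.1, -0.4, 0.7]
grip_width: 0.998
grasp_force: 0.0
```

Run:
```python
from go import *
o=manip.get_obs();print(o['clock'],o['position'],np.round(o['joint_pos'],2))
go(497.7,-168.3,112,17.3,-45);go(515.5,-225.7,52,17.3,-45)
```

```text
9.55 [ 0.49775932 -0.16688815  0.24925317] [ 0.68  0.02 -0.92  2.01  0.86  1.23 -0.29]
[  -0.   -1. -137.] [-0.006 -0.007  0.003]
[  18.  -59. -197.] [-0.006 -0.007  0.003]
```

Emit:
step_arm:
  moves:
    - [0, 0, -1, -40, -0.006, -0.007, 0.003]
    - [0, 0, -1, -85, -0.006, -0.007, 0.003]
    - [0, 0, -1, -125, -0.006, -0.007, 0.003]
    - [0, 0, -1, -137, -0.006, -0.007, 0.003]
    - [0, 0, -1, -137, -0.006, -0.007, 0.003]

```text
clock: 10.05
position: [0.4968, -0.1697, 0.1109]
ee_rot: [0.549, 0.743, -0.228, 0.307]
ft_force: [-0.3, -0.2, 1.1]
grip_width: 0.999
grasp_force: 0.0
```

Run:
```python
from go import *
go(515.5,-225.7,52,17.3,-45)
a=cam('top')['image'][170:320,250:440]; b=cam('side')['image'][110:260,270:460]
cv2.imwrite('pics/a4.png',cv2.resize(np.hstack([a,b]),(800,316),interpolation=cv2.INTER_CUBIC))
```

```text
[ 19. -56. -59.] [-0.001 -0.002  0.005]
```

View pics/a4.png

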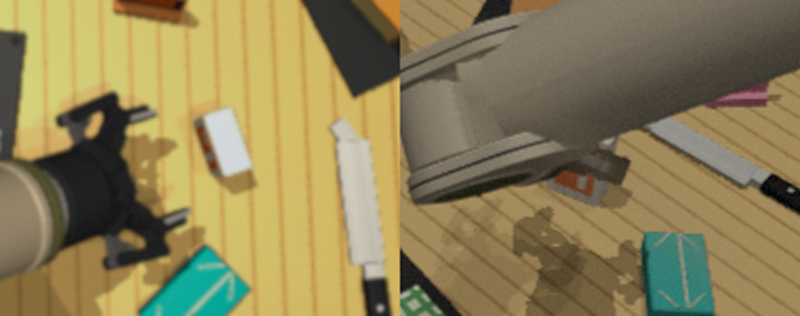

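Fingers are at crop (150,115) and (180,215), centred on the standing packet at (222,143). I'll slide in along the approach line and grip.

Emit:
step_arm:
  moves:
    - [0, 5, -14, -15, 0, 0, 0]
    - [0, 10, -28, -30, 0, 0, 0]
    - [0, 14, -42, -44, 0, 0, 0.003]
    - [0, 17, -51, -54, 0, 0, 0.005]
    - [0, 19, -56, -59, 0, 0, 0.005]
    - [0, 19, -56, -59, 0, 0, 0.005]
    - [0.2, 19, -56, -59, 0, 0, 0.005]
    - [0.35, 19, -56, -59, 0, 0, 0.005]
    - [0.6, 19, -56, -59, 0, 0, 0.005]
    - [0.6, 19, -56, -59, 0, 0, 0.005]
  grip_force: 50

```text
clock: 11.15
position: [0.5179, -0.2241, 0.0555]
ee_rot: [0.546, 0.744, -0.226, 0.312]
ft_force: [-2.7, 2.7, 7.0]
grip_width: 0.716
grasp_force: 56.6
```

Emit:
step_arm:
  moves:
    - [0.6, 0, 0, 15, 0, 0, 0]
    - [0.6, 0, 5, 45, 0, 0, 0]
    - [0.6, -5, 15, 75, 0.096, 0.03, 0]
    - [0.6, -10, 30, 105, 0.191, 0.059, 0]
    - [0.6, -15, 50, 125, 0.301, 0.093, 0]
    - [0.6, -20, 70, 130, 0.42, 0.13, 0]
    - [0.6, -25, 90, 130, 0.54, 0.167, 0]
    - [0.6, -30, 110, 130, 0.66, 0.204, 0]
    - [0.6, -30, 130, 130, 0.78, 0.242, 0]
    - [0.6, -30, 140, 130, 0.78, 0.242, 0]

```text
clock: 12.15
position: [0.4874, -0.0859, 0.1841]
ee_rot: [0.594, 0.804, 0.011, -0.011]
ft_force: [0.1, -0.9, -1.8]
grip_width: 0.714
grasp_force: 55.7
```

Run:
```python
from go import *
o=manip.get_obs();print(o['clock'],o['position'],np.round(o['joint_pos'],2))
go(495.4,63,150,-6.4,0);go(495.4,63,150,-6.4,45)
```

```text
12.15 [ 0.48743865 -0.08592989  0.18405877] [ 1.    0.2  -0.98  1.81  0.14  1.23  0.28]
[  8. 149. -34.] [-0.032  0.003 -0.409]
[  8. 149. -34.] [ 0.756  0.076 -0.388]
```

Emit:
step_arm:
  moves:
    - [0.6, 1, 20, 0, 0.1, 0.01, -0.052]
    - [0.6, 2, 40, 0, 0.2, 0.02, -0.104]
    - [0.6, 3, 60, 0, 0.3, 0.03, -0.155]
    - [0.6, 4, 80, 0, 0.4, 0.04, -0.206]
    - [0.6, 5, 100, 0, 0.5, 0.05, -0.257]
    - [0.6, 6, 120, 0, 0.6, 0.06, -0.308]
    - [0.6, 7, 140, -10, 0.7, 0.07, -0.36]
    - [0.6, 8, 149, -25, 0.756, 0.076, -0.388]
    - [0.6, 8, 149, -34, 0.756, 0.076, -0.388]
    - [0.6, 8, 149, -34, 0.756, 0.076, -0.388]

```text
clock: 13.15
position: [0.4941, 0.0652, 0.149]
ee_rot: [0.688, 0.619, 0.283, -0.254]
ft_force: [0.7, -0.2, -0.7]
grip_width: 0.713
grasp_force: 55.7
```

Run:
```python
from go import *
from meas import rect
o=manip.get_obs();print(o['clock'],o['position'],np.round(o['joint_pos'],2))
b=np.array([.111,.994]); C=np.array([495.4,68.8])-5.5*b; go(C[0],C[1],30,-6.4,45)
t=cam('top');s=cam('side')
h,S,v=cv2.split(cv2.cvtColor(t['image'],cv2.COLOR_BGR2HSV))
a=t['image'][150:330,100:340]; b=s['image'][180:360,120:360]
cv2.imwrite('pics/a5.png',cv2.resize(np.hstack([a,b]),(800,300),interpolation=cv2.INTER_CUBIC))
```

```text
13.15 [0.49406132 0.06516649 0.14897878] [ 1.15  0.45 -1.03  1.94 -0.46  1.06  0.31]
[   1.   -2. -119.] [ 0.006  0.    -0.006]
```

View pics/a5.png

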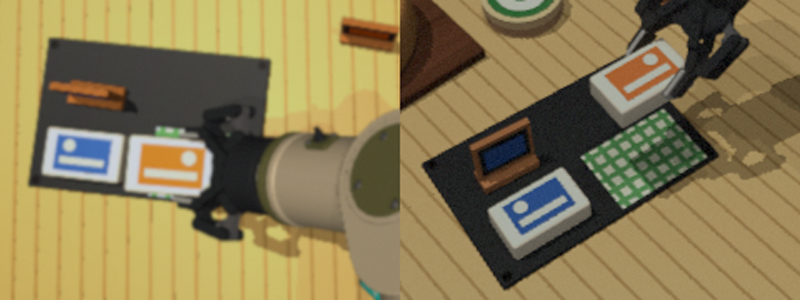

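The label is up and roughly over the paper, at left crop (168,163). I'll lower to about 10 mm above the paper and measure.

Emit:
step_arm:
  moves:
    - [0.6, 1, -2, -30, 0.006, 0, -0.006]
    - [0.6, 1, -2, -60, 0.006, 0, -0.006]
    - [0.6, 1, -2, -90, 0.006, 0, -0.006]
    - [0.6, 1, -2, -108, 0.006, 0, -0.006]
    - [0.6, 1, -2, -120, 0.006, 0, -0.006]
    - [0.6, 1, -2, -120, 0.006, 0, -0.006]
    - [0.6, 1, -2, -120, 0.006, 0, -0.006]

```text
clock: 13.95
position: [0.497, 0.0626, 0.0313]
ee_rot: [0.689, 0.615, 0.288, -0.254]
ft_force: [0.2, -0.1, -1.5]
grip_width: 0.713
grasp_force: 55.7
```

Run:
```python
from go import *
from meas import rect
o=manip.get_obs();print(o['clock'],o['position'],o['ft_force'])
b=np.array([.111,.994]); C=np.array([495.4,68.8])-5.5*b; go(C[0],C[1],17,-6.4,45)
zt=o['position'][2]+.0212
for n in('top','side'):
    c=cam(n); h,S,v=cv2.split(cv2.cvtColor(c['image'],cv2.COLOR_BGR2HSV))
    m=((h<16)&(S>150)&(v>130)).astype(np.uint8)
    m=cv2.morphologyEx(m,cv2.MORPH_CLOSE,np.ones((9,9)))
    print(n,rect(c,m,proj(c,(.495,.069,zt)),zt))
    w=((S<70)&(v>110)|(m>0)).astype(np.uint8)
    print(n,'white',rect(c,cv2.morphologyEx(w,cv2.MORPH_OPEN,np.ones((3,3))),proj(c,(.495,.069,zt)),zt))
```

```text
13.95 [0.49699778 0.06255008 0.03128236] [ 0.24535995 -0.08395107 -1.48622771]
[ -2.   1. -14.] [-0.002  0.003  0.003]
top (array([486.8,  68.5]), array([64.6, 18.5]), 'long axis deg', np.float32(88.8))
top white (array([501.4,  70.6]), array([99.6, 78.3]), 'long axis deg', np.float32(82.9))
side (array([496. ,  70.2]), array([67.1, 41.1]), 'long axis deg', np.float32(82.9))
side white (array([495. ,  73.2]), array([101.1,  63.5]), 'long axis deg', np.float32(84.3))
```

Emit:
step_arm:
  moves:
    - [0.6, -1, -2, -5, 0, 0, 0]
    - [0.6, -1, -2, -9, 0, 0, 0]
    - [0.6, -1, -2, -11, 0, 0, 0]
    - [0.6, -1, -2, -12.5, 0, 0, 0]
    - [0.6, -1, -2, -13, 0, 0, 0]
    - [0.6, -1, -2, -13, 0, 0, 0]

```text
clock: 14.65
position: [0.4952, 0.0605, 0.0187]
ee_rot: [0.689, 0.614, 0.287, -0.256]
ft_force: [-11.0, -11.1, 25.0]
grip_width: 0.719
grasp_force: 59.1
```

Emit:
step_arm:
  moves:
    - [0.6, 0, 0, 0.7, 0, 0, 0]
    - [0.6, 0, 0, 0.7, 0, 0, 0]

```text
clock: 14.85
position: [0.4952, 0.0605, 0.0188]
ee_rot: [0.689, 0.615, 0.287, -0.256]
ft_force: [-6.1, -6.7, 14.6]
grip_width: 0.717
grasp_force: 57.9
```

Emit:
step_arm:
  moves:
    - [0.6, 0, 0, 0.5, 0, 0, 0]
    - [0.27, 0, 0, 0.5, 0, 0, 0]
    - [0.23, 0, 0, 0.5, 0, 0, 0]
    - [0.18, 0, 0, 0.5, 0, 0, 0]
    - [0.12, 0, 0, 0.5, 0, 0, 0]
    - [0.12, 0, 0, 0.5, 0, 0, 0]
    - [0.12, -1, -9, 10, 0, 0, 0]
    - [0.12, -3, -28, 30, 0, 0, 0]
    - [0.12, -6, -50, 60, 0, 0, 0]
    - [0.12, -9, -80, 95, 0, 0, 0]

```text
clock: 15.85
position: [0.4852, -0.0196, 0.1143]
ee_rot: [0.688, 0.615, 0.287, -0.256]
ft_force: [2.2, -0.7, -0.3]
grip_width: 0.879
grasp_force: 0.0
```

Emit:
step_arm:
  moves:
    - [0.12, 0, -20, 30, 0, 0, 0]
    - [0.12, 10, -50, 60, -0.12, 0.013, 0]
    - [0.12, 30, -80, 80, -0.24, 0.026, 0]
    - [0.12, 50, -110, 80, -0.36, 0.04, 0]
    - [0.12, 70, -130, 80, -0.48, 0.053, 0]
    - [0.12, 90, -140, 80, -0.6, 0.067, 0]
    - [0.12, 110, -140, 80, -0.72, 0.08, 0]
    - [0.12, 120, -140, 80, -0.78, 0.087, 0]
    - [0.12, 120, -140, 80, -0.78, 0.087, 0]

```text
clock: 16.75
position: [0.6074, -0.1561, 0.1941]
ee_rot: [0.744, 0.668, 0.003, 0.001]
ft_force: [0.4, 0.4, 0.4]
grip_width: 0.875
grasp_force: 0.0
```

```bash
cat > fin.py <<'E'
from go import *
from meas import rect
def chk():
  for n in('top','side'):
    c=cam(n); h,S,v=cv2.split(cv2.cvtColor(c['image'],cv2.COLOR_BGR2HSV)); zt=.038
    m=((h<16)&(S>150)&(v>130)).astype(np.uint8)
    m=cv2.morphologyEx(m,cv2.MORPH_CLOSE,np.ones((9,9)))
    print(n,rect(c,m,proj(c,(.495,.069,zt)),zt))
    w=((S<70)&(v>110)|(m>0)).astype(np.uint8)
    print(n,'white',rect(c,cv2.morphologyEx(w,cv2.MORPH_OPEN,np.ones((5,5))),proj(c,(.495,.069,zt)),zt))
E
python3 - <<'E'
from fin import *
chk()
o=manip.get_obs();print(o['clock'],o['position'],np.round(o['joint_pos'],2))
go(662,-156,150,-9.5,0)
t=cam('top')['image'];s=cam('side')['image']
cv2.imwrite('pics/a6.png',cv2.resize(np.hstack([t[130:310,100:340],s[180:360,120:360]]),(800,300),interpolation=cv2.INTER_CUBIC))
E
```

```text
top (array([489. ,  83.9]), array([29.9, 20.6]), 'long axis deg', np.float32(83.6))
top white (array([501.1, 102.4]), array([26.3, 63.8]), 'long axis deg', np.float32(-11.4))
side (array([495.2,  66.9]), array([67.5, 41. ]), 'long axis deg', np.float32(83.4))
side white (array([488.7,  70.8]), array([101.1,  60.6]), 'long axis deg', np.float32(77.6))
16.85 [ 0.60571902 -0.1596303   0.19321883] [ 0.74  0.45 -0.73  1.48  0.3   1.32 -0.13]
[ 56.   4. -43.] [-0.004  0.004 -0.053]
```

View pics/a6.png

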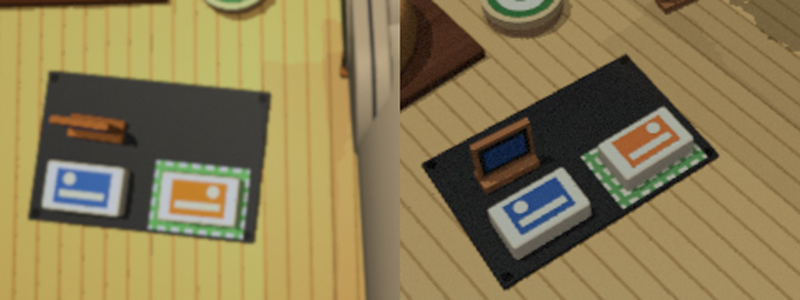

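The cheese lies label-up, centred in the green border at left crop (202,200). Its label is at (495,67) against the paper's (495,69), and it is square. Now the orange board.

Emit:
step_arm:
  moves:
    - [0, 25, 2, 0, 0, 0, -0.03]
    - [0, 50, 4, -20, -0.004, 0.004, -0.053]
    - [0, 56, 4, -45, -0.004, 0.004, -0.053]
    - [0, 56, 4, -45, -0.004, 0.004, -0.053]
    - [0, 56, 4, -85, -0.004, 0.004, -0.053]
    - [0, 56, 4, -120, -0.004, 0.004, -0.053]
    - [0, 56, 4, -145, -0.004, 0.004, -0.053]
    - [0, 56, 4, -155, -0.004, 0.004, -0.053]
    - [0, 56, 4, -155, -0.004, 0.004, -0.053]

```text
clock: 17.85
position: [0.6613, -0.1565, 0.0378]
ee_rot: [0.764, 0.646, -0.001, -0.0]
ft_force: [1.1, 0.1, 0.6]
grip_width: 0.994
grasp_force: 0.0
```

Emit:
step_arm:
  moves:
    - [0.4, 0, 0, 0, 0, 0, 0]
    - [0.6, 0, 0, 0, 0, 0, 0]
    - [0.75, 0, 0, 0, 0, 0, 0]
    - [0.85, 0, 0, 0, 0, 0, 0]
    - [0.95, 0, 0, 0, 0, 0, 0]
    - [1, 0, 0, 0, 0, 0, 0]
    - [1, 0, 0, 0, 0, 0, 0]
    - [1, 0, 0, 0, 0, 0, 0]
  grip_force: 30

```text
clock: 18.65
position: [0.6624, -0.1554, 0.0383]
ee_rot: [0.763, 0.646, -0.0, 0.001]
ft_force: [-0.6, -0.1, 3.9]
grip_width: 0.099
grasp_force: 31.2
```

Emit:
step_arm:
  moves:
    - [1, 0, 0, 15, 0, 0, 0]
    - [1, 0, 0, 45, 0, 0, 0]
    - [1, -15, 30, 70, 0, 0, 0.01]
    - [1, -30, 65, 70, 0, 0, 0.02]
    - [1, -45, 105, 70, 0, 0, 0.03]
    - [1, -60, 145, 70, 0, 0, 0.04]
    - [1, -75, 185, 70, 0, 0, 0.054]
    - [1, -84, 208, 70, 0, 0, 0.054]
    - [1, -87, 216, 60, 0, 0, 0.054]
    - [1, -87, 216, 60, 0, 0, 0.054]

```text
clock: 19.65
position: [0.5744, 0.0611, 0.0971]
ee_rot: [0.745, 0.667, -0.001, 0.0]
ft_force: [-0.1, -0.4, -0.3]
grip_width: 0.096
grasp_force: 30.5
```

Emit:
step_arm:
  moves:
    - [1, 0, 0, -20, 0, 0, 0]
    - [1, 0, 0, -38, 0, 0, 0]
    - [1, 0, 0, -46, 0, 0, 0]
    - [1, 0, 0, -49, 0, 0, 0]
    - [1, 0, 0, -50, 0, 0, 0]
    - [1, 0, 0, -50, 0, 0, 0]

```text
clock: 20.25
position: [0.5757, 0.0603, 0.0485]
ee_rot: [0.745, 0.667, 0.0, 0.001]
ft_force: [-0.4, 0.2, 0.6]
grip_width: 0.103
grasp_force: 30.6
```

Run:
```python
from go import *
go(574.9,59.9,46,-6.4,0)
t=cam('top')['image'];s=cam('side')['image']
cv2.imwrite('pics/a7.png',cv2.resize(np.hstack([t[130:310,100:340],s[180:360,120:360]]),(800,300),interpolation=cv2.INTER_CUBIC))
```

```text
[-1. -0. -3.] [0.001 0.001 0.   ]
```

View pics/a7.png

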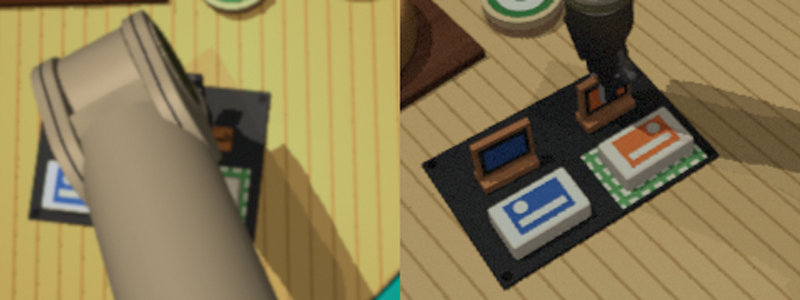

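The board hangs just above its place, at right crop (605,105), in line with the blue one and square. I'll lower the last millimetres.

Emit:
step_arm:
  moves:
    - [1, -1, 0, -1, 0, 0, 0]
    - [1, -1, 0, -2, 0, 0, 0]
    - [1, -1, 0, -2.5, 0, 0, 0]
    - [1, -1, 0, -2.5, 0, 0, 0]

```text
clock: 20.75
position: [0.5744, 0.0606, 0.0462]
ee_rot: [0.745, 0.667, -0.0, 0.001]
ft_force: [-3.3, -1.5, 7.8]
grip_width: 0.102
grasp_force: 31.9
```

Emit:
step_arm:
  moves:
    - [0.85, 0, 0, 0.5, 0, 0, 0]
    - [0.75, 0, 0, 0.5, 0, 0, 0]
    - [0.6, 0, 0, 0.5, 0, 0, 0]
    - [0.5, 0, 0, 0.5, 0, 0, 0]
    - [0.5, 0, 0, 5, 0, 0, 0]
    - [0.5, 0, 0, 25, 0, 0, 0]
    - [0.5, 0, 0, 60, 0, 0, 0]
    - [0.5, 0, 0, 100, 0, 0, 0]
    - [0.5, 0, -40, 130, 0, 0, 0]
    - [0.5, 0, -80, 150, 0, 0, 0]

```text
clock: 21.75
position: [0.5749, -0.0188, 0.1985]
ee_rot: [0.744, 0.668, 0.001, 0.001]
ft_force: [1.1, -0.8, -0.5]
grip_width: 0.498
grasp_force: 0.0
```

Emit:
step_arm:
  moves:
    - [0.5, 0, -45, 0, 0, 0, 0]
    - [0.5, 0, -90, 0, 0, 0, 0]
    - [0.5, 0, -130, 0, 0, 0, 0]
    - [0.5, 0, -160, 0, 0, 0, 0]
    - [0.5, 0, -170, 0, 0, 0, 0]
    - [0.5, 0, -170, 0, 0, 0, 0]

```text
clock: 22.35
position: [0.574, -0.1908, 0.1954]
ee_rot: [0.746, 0.666, -0.0, 0.0]
ft_force: [0.2, 0.4, -0.3]
grip_width: 0.502
grasp_force: 0.0
```

Run:
```python
from fin import *
chk()
print(manip.get_obs()['clock'])
t=cam('top')['image'];s=cam('side')['image']
cv2.imwrite('pics/a8.png',cv2.resize(np.hstack([t[130:310,100:340],s[180:360,120:360]]),(800,300),interpolation=cv2.INTER_CUBIC))
```

```text
top (array([489.8,  91.3]), array([15. , 20.6]), 'long axis deg', np.float32(-6.4))
top white (array([500.1,  99.7]), array([29.7, 61.1]), 'long axis deg', np.float32(-0.1))
side (array([495.2,  66.9]), array([67.5, 41. ]), 'long axis deg', np.float32(83.4))
side white (array([493.5,  69.2]), array([100.3,  61.7]), 'long axis deg', np.float32(83.8))
22.45
```

View pics/a8.png

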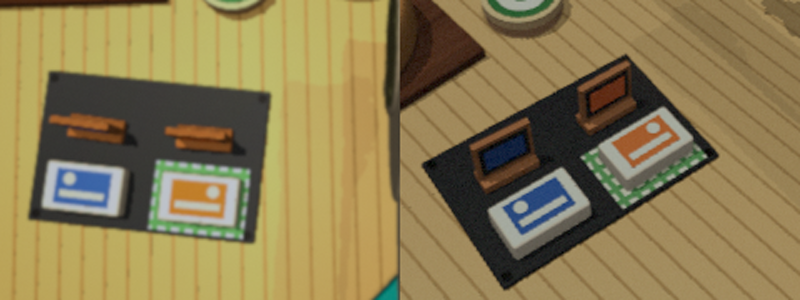

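Both are in place. The cheese is centred label-up at left crop (202,200), the orange board stands upright in front of it at (203,137) matching the blue one, and the arm is clear.

```bash
python3 -c "
from workcell import manip; print(manip.hand_in())"
```

```text
the job is handed in; nothing more can be done
None
```

I turned the cheese label-up and laid it on the checked paper, 2 mm off centre and square by camera. The orange board stands upright about 80 mm in front of it, and I handed the job in at about 22 s; the hand-in returned no verdict.

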